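# Unload a board carrier from the test nest and hold it up level

## Task

The small circuit board in the test nest has passed its test. Swing both hold-down clamps clear of the board carrier while it stays seated, then, touching only the carrier and never the board, lift the carrier with the board lying in it straight up off its two locating pins. Finish holding it still and level right above the nest, at least 10 cm higher than it sat, so that its underside can be looked over; do not put it down or let go, and leave the things lying round the nest where they are.

Things in the scene. Friction and masses are not known exactly. Their poses are not given: they have to be found in the camera images.
- nest: fixed test nest; origin on the desk under its middle. Aluminium plate 100 (x) x 210 (y) mm, top at z 13. White rests at y +-47.5, 56 x 21 mm, tops at z 36, each with a 6 mm pin at y +-42 rising 12 mm. Between them open for fingers (|y| < 37) but for a black probe block 30 x 46 mm, top z 27 (fine pins to 36). Clamp posts at y +-84. Plug header at x 41, y -58, top z 22
- clamp_left (a joint): swing clamp on the post at nest y +84 mm; vertical axis, rad, counter-clockwise from above positive. At 0 its 35 x 12 mm arm (1 mm above the carrier, top z 53) points at the nest's middle, over the carrier's end; beyond about 1 rad either way it is clear; stops at +-1.75. Starts within 0.25 of 0, turns stiffly (0.03 N m) and stays where left
- clamp_right (a joint): the same clamp on the post at nest y = -84 mm; 0 points at the nest's middle, counter-clockwise from above positive, clear of the carrier beyond about 1 rad either way
- clamp_left_knob (a point): middle of the black upright thumb knob on clamp_left: 14 mm diameter, 20 mm tall (z 57 to 77 mm), 26 mm from the clamp's turning axis, toward the arm's tip
- clamp_right_knob (a point): middle of the same thumb knob on clamp_right
- carrier: loose grey frame 56 (x) x 116 (y) x 10 mm, 0.12 kg, with a pocket for the board and two holes over the nest's pins (1.5 mm larger). Origin at the middle of its underside, z up; seated, its axes agree with the nest's and its underside is at z 36 mm. Best gripped across its 56 mm width at the middle of its long sides (its centre of mass)
- board: the circuit board, 42 x 63 mm, lying loose in the carrier's pocket 4 mm below the carrier's top face; with its two black connectors it reaches 14 mm above the carrier's underside (z 50 mm when seated). Origin under its middle, about 1 mm above the carrier's underside
- solder_spool: spool of solder, 60 mm diameter, 47 mm tall, origin under its middle; bystander
- flux_bottle: small bottle, 30 mm diameter, 103 mm tall, origin under its middle; bystander
- side_cutters: side cutters lying flat, 52 x 136 x 13 mm, long along their y, origin under the middle; bystander
- kapton_tape: roll of tape lying flat, 62 mm diameter, 12 mm thick, origin under its middle; bystander

How it is judged:
On the way:
1. both clamps are swung clear while the carrier still sits on its rests ((value of joint clamp_left above 0.95 rad or value of joint clamp_left below -0.95 rad) and (value of joint clamp_right above 0.95 rad or value of joint clamp_right below -0.95 rad) and z of carrier in the frame of nest below 0.041 m), for 0.2 s.
At the end, for the whole second after the job is handed in: Fingers alone hold the carrier: underside over 0.133 m above the desk, centre within 60 mm of over the nest, tilt under 0.10 rad, under 0.02 m/s and 0.15 rad/s; the board lies flat in its pocket (within 6 mm); both clamps over 0.95 rad from 0 ((value of joint clamp_left above 0.95 rad or value of joint clamp_left below -0.95 rad) and (value of joint clamp_right above 0.95 rad or value of joint clamp_right below -0.95 rad) and height (world z) of carrier above 0.133 m and horizontal distance between carrier and nest below 0.06 m and angle between carrier's own z axis and vertical below 0.1 rad and linear speed of carrier below 0.02 m/s and angular speed of carrier below 0.15 rad/s and contact force between the fingers and carrier above 2 N and contact force between carrier and nest below 0.1 N and horizontal distance between board and carrier below 0.006 m and z of board in the frame of carrier between -0.002 and 0.005 m and angle between board's own z axis and vertical below 0.14 rad); the arm keeps its last pose, push and grip.
It fails at once if the board is touched by the robot (contact force between any of the fingers, the arm and board above 0.5 N).
It fails at once if the carrier is tipped more than 17 degrees (angle between carrier's own z axis and vertical above 0.3 rad).
It fails at once if the spool, bottle, cutters or tape is moved more than 2 cm (distance of any of solder_spool, flux_bottle, side_cutters, kapton_tape from where it was at the start of the episode above 0.02 m).
It also fails if it takes over 48 s, if anything falls off the work surface, if the arm or the gripper's body presses on something with over 40 N, if the wrist force passes 120 N, or if a joint passes its speed limit or range.

## Robot

A 7-joint arm with a two-finger parallel gripper is mounted at the origin on a cart in front of the work surface, level with it; the furniture and walls round the work are solid. World frame = base frame: x ahead of the robot, y to its left, z up, the work surface at z = 0. Lengths are in m, angles in rad, forces in N, time in s.
With the tool pointing down it reaches from about 0.4 to 0.85 m from the base axis. Payload 4.5 kg.
Tool frame: the origin (TCP) lies where the fingers leave the gripper's body, on its centre line; the fingertips stand 64 mm ahead of it and the grasp point (between the pads) lies 45 mm ahead of it; z points along the fingers, y is the direction in which the jaws open and shut (so a half turn about z gives the same grasp; the last joint's range is limited). The gripper opens to 88 mm and grips with 3 to 60 N. Pads are 18 mm wide; open, the fingers measure 123 mm over their backs; the gripper's body (75 mm by 187 mm) begins 45 mm behind the grasp point.
Start: joints at [1.245, 0.689, -0.195, 1.565, 0.157, 0.902, -0.215], TCP at [0.22, -0.585, 0.303] pointing down, gripper open.
Joint ranges: [-3.01, 3.01], [-0.46, 2.08], [-1.47, 1.51], [0.13, 2.56], [-1, 4.14], [0.04, 2.09], [-2.66, 2.66]. Speed limits (rad/s): [2.57, 2.57, 3.14, 3.14, 3.14, 3.14, 3.14].

## Interface

Orientations are given as a unit quaternion [x, y, z, w].
In Python, from plant import monitor, snapshot, workorder, finder gives the robot as it stands.
- The arm moves only by the tool carry_out, never from a script. Its argument "motion" is one flat list of numbers, 6 for each row, row after row: the shift along the tool's x, y, z in cm, then the turn, a rotation vector about the tool's x, y, z in rad. In form: [x, y, z, rx, ry, rz, x, y, z, rx, ry, rz, ...]. A call has 1 to 8 rows; each row shifts and turns the commanded pose from where the row before left it, along the tool's axes as they then stand; what a row does not reach is not made up. A row lasts 1/8 s, in which the tool goes at most 62.5 mm and 10.7 degrees, less where a joint would pass 70% of its speed; a pose out of reach is approached as far as the arm can. A call with a gripper value outside its range is refused whole. "hand" is the finger opening in cm, from 0 to 8.81, set as the call begins (left out, the last holds). The fingers move at their own pace and stop on an object; "grip_force" is the grip in N (left out, the last holds). Time passes only in rows, so rows that do not move let the fingers close. It gives the time, the measured TCP pose, the force and the opening at its end, in the units of the state.
- monitor.get_state(): the state, without advancing time (a new reading comes with each control period).
- snapshot(name): name is "side" or "top" or "wrist"; returns a dict with "frame" (480x640x3 uint8, red, green, blue), "range_z" (480x640 float32, m along the optical axis (not along the pixel's ray), 0 where there is no reading), "fx", "fy", "cx", "cy" (pixels), "rvec" (rotation vector, rad) and "tvec" (3), from world to camera coordinates, as OpenCV has them; the wrist camera has in their place "hand_eye" (4x4, takes a point from camera to tool coordinates, whose origin is the TCP and whose axes are the flange's). Camera axes: x right, y down, z forward; pixel columns grow to the right and rows downward; lengths in m; the calibration is good to about 2 mm. A picture is of the moment at which its call begins: read the wrist's pose just before it.
- workorder.finish_job(): hands the job in, once; it reports no verdict.
Trained networks look in a picture, given as the dict that the camera call returned (one of the last four; its "shot" number tells which), for a name from the list of things; names that differ only in an ending like _2 or _b are one class to them, and where a whole thing is asked for, a point or a joint stands for the part that bears it (a point fixed in the world has none). Each returns a list of dicts, best first, with "p" (0 to 1); they miss things now and then, are a little off and sometimes report something else, mostly with a low value. They report only what shows in the picture. A call takes as long as a camera call.
- finder.masks_of(picture, thing): "pixels" (480x640 bool, what is visible of it) and "extent" ([left, top, right, bottom] in pixels, round what is visible of it).
The state is a dict: "clock": time; "q": joint angles; "qd": joint speeds; "joint_torque": joint torques, N m; "tool_pos": TCP position; "eef_rot": TCP orientation; "contact_force": force on the tool from outside, world axes, zero at the start; "moment": the same for the moment, N m; "opening": opening from 0.0 (shut) to 1.0 (fully open).
Only numpy, scipy, OpenCV 4.12 (cv2) and the standard library are available. Lean on these libraries where they do the work, as an engineer would, in place of code of your own. Each camera call takes 0.05 s, during which the arm holds its last target. There are 200 camera calls.

## Working session

There is one attempt and no reset: what is moved stays moved. The work goes in short steps, Python scripts to look and compute and a tool call to move; the robot and the scene stay as the last step left them, time stands still between calls to the robot, and variables do not carry over. Pictures are saved under pics/ and viewed, about 8 in all and at most 12, crops included, and the job is handed in when it is done.

Besides the shell and the picture viewer there is one more tool, called after "Emit:" as name(argument=value, ...) on one line, values as JSON. carry_out: Moves the arm, as the interface text tells. Its arguments: {"type":"object","properties":{"motion":{"type":"array"},"hand":{"type":"number"},"grip_force":{"type":"number"}},"required":["motion"]}

```bash
ls; mkdir -p pics; cat > h.py <<'E'
import numpy as np, cv2
from scipy.spatial.transform import Rotation as R
from plant import monitor, snapshot, workorder, finder
def cam2world(s,st=None):
    if 'hand_eye' in s:
        T=np.eye(4);T[:3,:3]=R.from_quat(st['eef_rot']).as_matrix();T[:3,3]=st['tool_pos']
        return T@np.array(s['hand_eye'])
    T=np.eye(4);M=cv2.Rodrigues(np.array(s['rvec'],float))[0]
    T[:3,:3]=M.T;T[:3,3]=-M.T@np.array(s['tvec'],float).ravel();return T
def cloud(s,st=None):
    z=s['range_z'];v,u=np.mgrid[:480,:640]
    P=np.stack([(u-s['cx'])/s['fx']*z,(v-s['cy'])/s['fy']*z,z],-1)
    T=cam2world(s,st);return P@T[:3,:3].T+T[:3,3]
def save(s,n,box=None,k=1):
    f=s['frame'][:,:,::-1]
    if box: f=f[box[1]:box[3],box[0]:box[2]]
    cv2.imwrite('pics/'+n+'.png',cv2.resize(f,None,fx=k,fy=k))
E
python3 - <<'E'
from h import *
st=monitor.get_state();print({k:np.round(v,3) for k,v in st.items()})
s=snapshot('top');C=cloud(s);save(s,'top');print(cam2world(s).round(3))
for n in ['nest','carrier','board','clamp_left','clamp_right','clamp_left_knob','clamp_right_knob','solder_spool','flux_bottle','side_cutters','kapton_tape']:
    for d in finder.masks_of(s,n)[:2]:
        m=d['pixels']&(s['range_z']>0);p=C[m]
        if len(p): print(n,round(d['p'],2),d['extent'],np.median(p,0).round(3),p.min(0).round(3),p.max(0).round(3))
E
```

```text
pics
{'clock': np.float64(0.0), 'q': array([ 1.245,  0.69 , -0.195,  1.566,  0.157,  0.902, -0.215]), 'qd': array([ 0.001, -0.001, -0.   , -0.001,  0.001, -0.   ,  0.   ]), 'joint_torque': array([ 1.0000e-03, -5.2756e+01, -1.2670e+00, -1.5343e+01, -5.3000e-02,
        6.0000e-03,  0.0000e+00]), 'tool_pos': array([ 0.22 , -0.585,  0.302]), 'eef_rot': array([ 0.984,  0.179, -0.   , -0.001]), 'contact_force': array([ 0.072, -0.246,  0.565]), 'moment': array([ 0.051, -0.032, -0.016]), 'opening': np.float64(1.004)}
[[ 0.025 -0.997  0.072  0.456]
 [-1.    -0.024  0.014  0.127]
 [-0.012 -0.072 -0.997  1.144]
 [ 0.     0.     0.     1.   ]]
nest 0.96 [198.2, 221.0, 300.6, 285.6] [0.505 0.296 0.012] [ 0.444  0.194 -0.005] [0.57  0.412 0.081]
carrier 0.95 [214.3, 234.2, 274.7, 269.0] [0.508 0.303 0.045] [0.473 0.243 0.012] [0.54  0.364 0.074]
board 0.91 [231.0, 234.4, 260.5, 261.6] [0.507 0.303 0.041] [0.484 0.273 0.034] [0.529 0.335 0.053]
clamp_left 0.73 [202.0, 237.8, 218.4, 255.6] [0.514 0.377 0.057] [0.505 0.354 0.013] [0.525 0.395 0.081]
clamp_right 0.42 [271.3, 248.4, 294.8, 262.4] [0.499 0.231 0.055] [0.489 0.212 0.011] [0.508 0.251 0.081]
clamp_left_knob 0.55 [203.6, 241.9, 218.8, 252.4] [0.514 0.376 0.057] [0.505 0.354 0.013] [0.525 0.392 0.081]
clamp_right_knob 0.44 [270.1, 249.6, 292.0, 260.1] [0.499 0.23  0.055] [0.489 0.212 0.048] [0.507 0.251 0.081]
solder_spool 0.88 [228.0, 137.3, 261.6, 171.6] [0.702 0.313 0.045] [ 0.676  0.286 -0.005] [0.748 0.352 0.053]
side_cutters 0.75 [366.7, 266.1, 425.0, 303.3] [0.434 0.004 0.009] [ 0.41  -0.058 -0.006] [0.485 0.065 0.016]
kapton_tape 0.7 [438.9, 306.4, 469.5, 332.2] [ 0.389 -0.117  0.011] [ 0.356 -0.148 -0.011] [ 0.418 -0.087  0.017]
```

View pics/top.png

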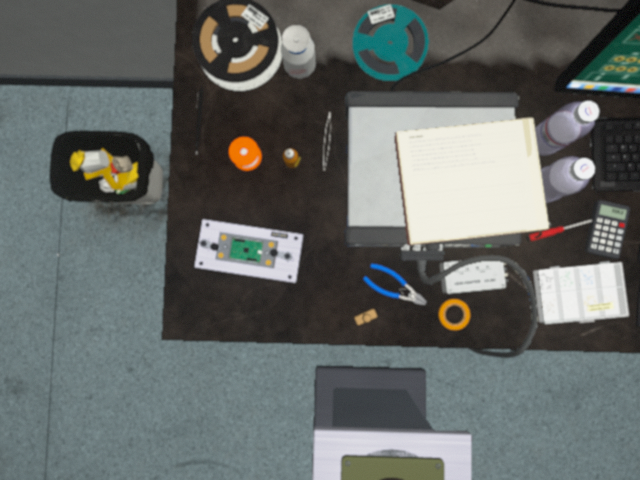

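Top view: the nest is at px (198–301, 221–286), the bottle at (291,158) and the spool at (245,154). Next I'll fit the nest yaw and get the approach numbers.

```bash
cat >> h.py <<'E'
def togo(p,yaw):
    "shift (cm) along present tool axes to TCP p and turn to tool-down with tool x at yaw"
    st=monitor.get_state();A=R.from_quat(st['eef_rot'])
    B=R.from_matrix(np.array([[np.cos(yaw),np.sin(yaw),0],[np.sin(yaw),-np.cos(yaw),0],[0,0,-1.]]))
    print('shift cm',(A.inv().apply(np.array(p)-st['tool_pos'])*100).round(2),'turn',(A.inv()*B).as_rotvec().round(3),'shift in target axes',(B.inv().apply(np.array(p)-st['tool_pos'])*100).round(2))
E
python3 - <<'E'
from h import *
s=snapshot('top');C=cloud(s)
d=finder.masks_of(s,'nest')[0];m=d['pixels']&(abs(C[:,:,2]-.012)<.012)
r=cv2.minAreaRect((C[m][:,:2]*1000).astype(np.float32));print(r)
b=cv2.boxPoints(r);e=b[1]-b[0] if np.linalg.norm(b[1]-b[0])>np.linalg.norm(b[2]-b[1]) else b[2]-b[1]
e*=np.sign(e[1]);psi=np.arctan2(e[1],e[0])-np.pi/2;print('psi',psi,np.array(r[0])/1000)
st=monitor.get_state()
togo([.45,-.3,.36],psi+np.pi/2)
togo([r[0][0]/1000,r[0][1]/1000,.30],psi+np.pi/2)
print(np.array(snapshot('wrist')['hand_eye']).round(3))
E
```

```text
((507.9965515136719, 305.4229431152344), (214.30775451660156, 102.17789459228516), 82.25757598876953)
psi -0.13513112 [0.50799655 0.30542294]
shift cm [ 31.55 -18.58  -5.73] turn [ 0.     0.    -1.076] shift in target axes [31.34 18.94 -5.72]
shift cm [ 58.3  -73.2    0.27] turn [ 0.     0.    -1.076] shift in target axes [92.11 16.53  0.28]
[[ 0.    -0.959 -0.284  0.074]
 [ 1.     0.    -0.001 -0.001]
 [ 0.001 -0.284  0.959 -0.082]
 [ 0.     0.     0.     1.   ]]
```

Emit:
carry_out(motion=[4,-2.3,-0.7,0,0,0,4,-2.3,-0.7,0,0,0,4,-2.3,-0.7,0,0,0,4,-2.3,-0.7,0,0,0,4,-2.3,-0.7,0,0,0,4,-2.3,-0.7,0,0,0,4,-2.3,-0.7,0,0,0,4,-2.3,-0.7,0,0,0], hand=3.4)

```text
clock: 1.75
tool_pos: [0.4557, -0.2989, 0.3592]
eef_rot: [0.984, 0.179, 0.0, 0.0]
contact_force: [1.4, -0.2, 0.2]
opening: 0.385
```

Emit:
carry_out(motion=[0,-3,0,0,0,-0.18,0,-3,0,0,0,-0.18,0,-3,0,0,0,-0.18,0,-3,0,0,0,-0.18,0,-3,0,0,0,-0.18,0,-3,0,0,0,-0.176])

```text
clock: 2.5
tool_pos: [0.3299, -0.1811, 0.3589]
eef_rot: [0.751, 0.66, 0.0, 0.0]
contact_force: [-0.4, -0.3, 0.1]
opening: 0.389
```

```bash
python3 -c "
from h import *
print(monitor.get_state()['tool_pos']);togo([.508,.305,.30],np.pi/2-.135)"
```

```text
[ 0.32989812 -0.18106622  0.35891062]
shift cm [50.49 11.45  5.88] turn [0.001 0.    0.007] shift in target axes [50.56 11.11  5.89]
```

Emit:
carry_out(motion=[5.2,2.5,0,0,0,0.007,5.2,2.5,0,0,0,0,5.2,2,0,0,0,0,5.2,2,0,0,0,0,5.2,2,0,0,0,0,5.2,0,0,0,0,0,5.2,0,0,0,0,0,5.2,0,0,0,0,0])

```text
clock: 3.5
tool_pos: [0.4982, 0.2163, 0.3588]
eef_rot: [0.756, 0.655, 0.0, 0.0]
contact_force: [1.0, -0.6, -0.4]
opening: 0.392
```

Emit:
carry_out(motion=[5.2,0,3,0,0,0,5.2,0,3,0,0,0,0,0,0,0,0,0,0,0,0,0,0,0])

```text
clock: 4.0
tool_pos: [0.5128, 0.3169, 0.2987]
eef_rot: [0.756, 0.655, -0.0, 0.0]
contact_force: [0.1, -0.3, -0.0]
opening: 0.387
```

```bash
python3 - <<'E'
from h import *
st=monitor.get_state();s=snapshot('wrist');C=cloud(s,st);save(s,'w1')
print(st['tool_pos'],st['clock'])
for n in ['nest','carrier','board','clamp_left','clamp_right','clamp_left_knob','clamp_right_knob']:
    for d in finder.masks_of(s,n)[:2]:
        m=d['pixels']&(s['range_z']>0);p=C[m]
        if not len(p): continue
        print(n,round(d['p'],2),np.round(d['extent']),np.median(p,0).round(4),p.min(0).round(3),p.max(0).round(3))
        if n in('nest','carrier'):
            zz=(.012,.006) if n=='nest' else (.046,.004)
            q=p[abs(p[:,2]-zz[0])<zz[1]]; print(cv2.minAreaRect((q[:,:2]*1000).astype(np.float32)),np.median(q[:,2]))
        if 'knob' in n:
            q=p[p[:,2]>.068]
            if len(q): print('  top',(q[:,:2].min(0)+q[:,:2].max(0))/2,np.ptp(q[:,:2],axis=0),np.median(q[:,2]),len(q))
E
```

```text
[0.51284773 0.31687389 0.29867501] 4.0
nest 0.64 [265. 115. 367. 321.] [0.5117 0.3448 0.0135] [ 0.448  0.189 -0.002] [0.571 0.413 0.237]
((508.19427490234375, 303.4981689453125), (210.04722595214844, 100.29685974121094), 82.88999938964844) 0.013360376213755631
carrier 0.63 [287. 167. 348. 289.] [0.5083 0.308  0.0462] [0.471 0.227 0.011] [0.545 0.364 0.077]
((508.1092529296875, 303.5066223144531), (116.20606994628906, 56.00077438354492), 82.89045715332031) 0.04633657171166805
board 0.91 [296. 193. 336. 260.] [0.5081 0.3055 0.0424] [0.484 0.273 0.04 ] [0.532 0.337 0.053]
clamp_left 0.81 [304. 125. 324. 181.] [0.5151 0.3758 0.0579] [0.503 0.355 0.012] [0.527 0.397 0.08 ]
clamp_right 0.8 [312. 279. 329. 320.] [0.5016 0.2451 0.0594] [0.49  0.214 0.013] [0.51  0.255 0.079]
clamp_left_knob 0.94 [303. 129. 324. 180.] [0.5153 0.3759 0.0578] [0.504 0.351 0.012] [0.528 0.397 0.08 ]
  top [0.51172621 0.36220213] [0.01456974 0.01412594] 0.07734918253476453 251
clamp_right_knob 0.59 [313. 282. 331. 322.] [0.5018 0.2443 0.0588] [ 0.484  0.182 -0.   ] [0.51  0.255 0.079]
  top [0.5031066  0.24571475] [0.01462886 0.01540329] 0.0768217366183584 237
```

View pics/w1.png

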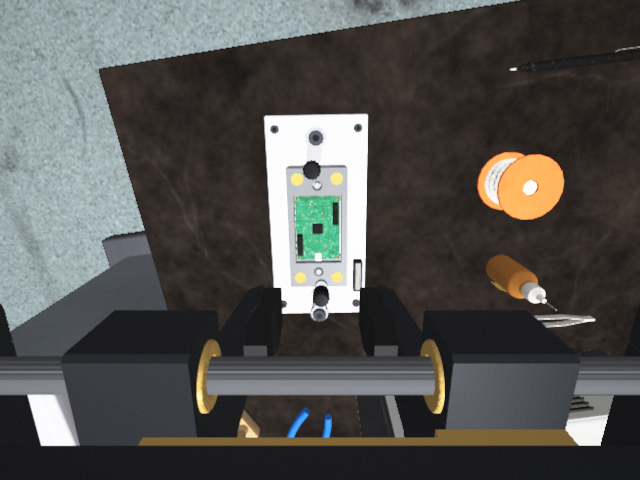

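Wrist view: the rect fit gives plate 210x100 and carrier 116x56, with centre (0.508, 0.3035) and psi -0.124. The left knob is at px (312,170), nest (-3.7, 58.7) mm. The right knob is at px (321,294), nest (2, -58) mm. I'll cage the left knob between the open fingers and push it toward nest -x, away from the bystanders.

Emit:
carry_out(motion=[0,0,2,0,0,-0.019,2.3,-0.33,3,0,0,0,2.3,-0.33,3,0,0,0,0,0,3,0,0,0,0,0,0,0,0,0,0,0,0,0,0,0])

```text
clock: 5.15
tool_pos: [0.5124, 0.3641, 0.1898]
eef_rot: [0.749, 0.662, 0.001, 0.0]
contact_force: [0.1, 0.4, 0.6]
opening: 0.383
```

```bash
cat >> h.py <<'E'
O=np.array([.5082,.3035]);PSI=-.1241
def nf(p): 
    d=np.asarray(p)[...,:2]-O;c,s_=np.cos(PSI),np.sin(PSI)
    return np.stack([d[...,0]*c+d[...,1]*s_,-d[...,0]*s_+d[...,1]*c],-1)*1000
E
python3 - <<'E'
from h import *
st=monitor.get_state();print(nf(st['tool_pos']),st['tool_pos'],2*np.arctan2(st['eef_rot'][1],st['eef_rot'][0]))
s=snapshot('wrist');save(s,'w2');C=cloud(s,st);N=nf(C)
for y in(84,-84):
    m=(abs(N[...,1]-y)<7)&(abs(N[...,0])<7)&(C[...,2]<.1);print(y,m.sum(),C[m][:,2].max() if m.sum() else 0)
E
```

```text
[-3.33101756 60.6710885 ] [0.51240457 0.36411681 0.18979869] 1.4470316675041504
84 617 0.060717553557271875
-84 81 0.05496414811919889
```

View pics/w2.png

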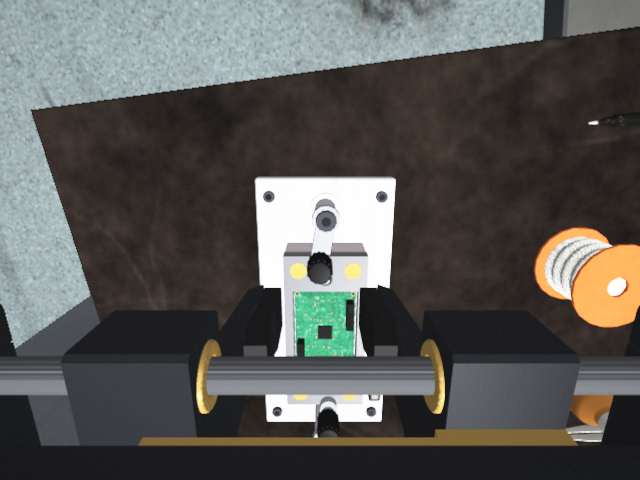

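The left knob (320,268) lies centred between the fingers, and the post top is at about z 60. I'll descend to tip z 64 and sweep.

Emit:
carry_out(motion=[0,0,3.1,0,0,0,0,0,3.1,0,0,0,0,0,0,0,0,0,0,-1,0,0,0,0,0.1,-0.7,0,0,0,0,0.2,-0.7,0,0,0,0,0.3,-0.6,0,0,0,0,0.3,-0.3,0,0,0,0])

```text
clock: 6.2
tool_pos: [0.4821, 0.3788, 0.128]
eef_rot: [0.749, 0.662, 0.003, 0.0]
contact_force: [8.2, -0.2, 3.8]
opening: 0.391
```

Emit:
carry_out(motion=[0,0,0,0,0,0,0,0,0,0,0,0,0,0.8,0,0,0,0,0,0,-5,0,0,0,0,0,0,0,0,0])

```text
clock: 6.82
tool_pos: [0.4885, 0.3779, 0.1794]
eef_rot: [0.749, 0.662, 0.002, -0.001]
contact_force: [0.0, 0.1, 0.4]
opening: 0.386
```

```bash
cat > k.py <<'E'
from h import *
import sys
st=monitor.get_state();s=snapshot('wrist');save(s,sys.argv[1]);C=cloud(s,st);N=nf(C);Z=C[...,2]
print('tcp',nf(st['tool_pos']),st['tool_pos'],st['clock'])
for n,y,sg in(('L',84,-1),('R',-84,1)):
    m=(np.hypot(N[...,0],N[...,1]-y)<36)&(Z>.070)&(Z<.082)&(s['range_z']>.1)
    if m.sum()>20:
        k=(N[m].min(0)+N[m].max(0))/2; print(n,m.sum(),k,np.ptp(N[m],axis=0),'ang',np.arctan2(-sg*k[0],sg*(k[1]-y)))
E
python3 k.py w3
```

```text
tcp [-28.74881668  71.36188084] [0.48850557 0.37787165 0.17939452] 6.825
L 602 [-24.85138195  76.93366249] [14.91704698 15.11704033] ang -1.2937641368710007
```

View pics/w3.png

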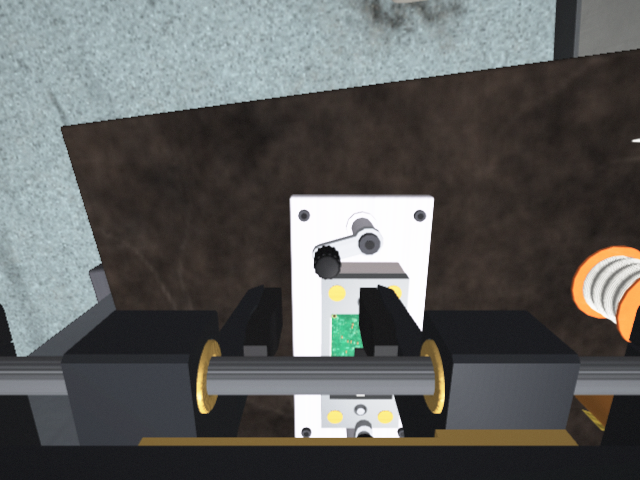

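The left clamp is at -1.29 rad, with its knob at px (327,263) clear of the carrier. Next, the right clamp by the same sweep.

Emit:
carry_out(motion=[-4.4,1,0,0,0,0,-4.4,1,0,0,0,0,-4.3,1.1,0,0,0,0,0,0,0,0,0,0,0,0,0,0,0,0])

```text
clock: 7.5
tool_pos: [0.502, 0.2431, 0.176]
eef_rot: [0.749, 0.663, -0.0, -0.001]
contact_force: [0.4, 0.6, 0.3]
opening: 0.389
```

```bash
python3 -c "
from h import *
st=monitor.get_state();print(nf(st['tool_pos']),st['tool_pos'])"
```

```text
[  1.32680589 -60.68396294] [0.50200504 0.24311849 0.17599306]
```

Emit:
carry_out(motion=[0,0,2.4,0,0,0,0,0,2.4,0,0,0,0,0,0,0,0,0,0,-1.4,0,0,0,0,-0.1,-0.8,0,0,0,0,-0.2,-0.7,0,0,0,0,-0.3,-0.6,0,0,0,0,-0.3,-0.3,0,0,0,0])

```text
clock: 8.5
tool_pos: [0.4646, 0.2375, 0.1293]
eef_rot: [0.749, 0.662, 0.001, 0.001]
contact_force: [5.6, -2.0, 3.5]
opening: 0.384
```

Emit:
carry_out(motion=[0,0,0,0,0,0,0,0,0,0,0,0,0,0.8,0,0,0,0,0,0,-6,0,0,0,-2.5,1,-3,0,0,0,-2.5,1,-3,0,0,0,0,0,0,0,0,0])

```text
clock: 9.38
tool_pos: [0.4862, 0.1832, 0.2496]
eef_rot: [0.75, 0.661, 0.0, 0.0]
contact_force: [-0.6, 1.1, 0.2]
opening: 0.384
```

```bash
python3 k.py w4
```

```text
tcp [  -6.95764132 -122.09534625] [0.4861827  0.18320486 0.24959481] 9.375
R 358 [-24.94304824 -76.36304238] [14.56702333 15.11514204] ang 1.2736833402170171
```

View pics/w4.png

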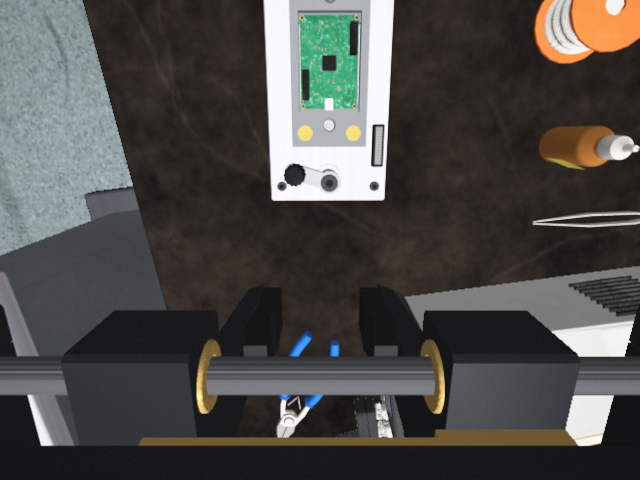

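Both clamps are clear: the right one reads +1.27 rad, with its knob at (294,174). I'll open the hand, go above the carrier and measure it once more.

Emit:
carry_out(motion=[4.1,0.3,0,0,0,0,4.1,0.3,0,0,0,0,4,0.1,0,0,0,0,0,0,0,0,0,0,0,0,0,0,0,0], hand=8.8)

```text
clock: 10.05
tool_pos: [0.5062, 0.305, 0.2471]
eef_rot: [0.749, 0.663, -0.002, -0.0]
contact_force: [-0.8, -0.7, 0.3]
opening: 0.931
```

```bash
python3 - <<'E'
from h import *
st=monitor.get_state();s=snapshot('wrist');C=cloud(s,st)
print(nf(st['tool_pos']),st['tool_pos'],2*np.arctan2(st['eef_rot'][1],st['eef_rot'][0]),st['opening'])
d=finder.masks_of(s,'carrier')[0];p=C[d['pixels']&(abs(C[...,2]-.046)<.003)]
print(d['p'],np.median(p[:,2]),cv2.minAreaRect((p[:,:2]*1000).astype(np.float32)))
N=nf(p);print(np.percentile(N,[.5,99.5],axis=0))
E
```

```text
[-2.19415046  1.22366521] [0.50617419 0.30498585 0.24708672] 1.449381828427674 0.9312305886248134
0.68 0.046338923414788236 ((508.0627746582031, 303.1354675292969), (116.6629867553711, 56.078468322753906), 82.88652038574219)
[[-27.80497175 -57.92759167]
 [ 27.6745111   57.81417868]]
```

Emit:
carry_out(motion=[-0.1,0.22,4,0,0,0,0,0,4,0,0,0,0,0,3,0,0,0,0,0,0,0,0,0,0,0,0,0,0,0])

```text
clock: 10.78
tool_pos: [0.5101, 0.3038, 0.1397]
eef_rot: [0.749, 0.662, 0.001, 0.0]
contact_force: [0.4, 0.6, 0.6]
opening: 0.999
```

```bash
python3 -c "
from h import *
st=monitor.get_state();print(nf(st['tool_pos']),st['tool_pos'],st['opening'],st['eef_rot']);togo([.5082,.3034,.086],np.pi/2-.124)"
```

```text
[1.81396815 0.57740881] [0.51007149 0.30384843 0.13973106] 0.9994850498759714 [7.49440240e-01 6.62071693e-01 6.23356382e-04 1.10018340e-04]
shift cm [-0.07 -0.19  5.37] turn [ 0.001 -0.001  0.   ] shift in target axes [-0.07 -0.18  5.37]
```

Emit:
carry_out(motion=[0,-0.15,2.7,0,0,0,0,0,2.6,0,0,0,0,0,0,0,0,0,0,0,0,0,0,0])

```text
clock: 11.28
tool_pos: [0.5089, 0.3047, 0.0873]
eef_rot: [0.749, 0.662, 0.001, 0.0]
contact_force: [-0.1, -0.4, 0.2]
opening: 1.001
```

```bash
python3 -c "
from h import *
for i in range(3):
  st=monitor.get_state();print(nf(st['tool_pos']),st['tool_pos'],st['contact_force']);s=snapshot('wrist')
save(s,'w5')"
```

```text
[0.53502375 1.26027221] [0.50888691 0.30468435 0.08733537] [-0.08674153 -0.43108276  0.23935723]
[0.62680522 1.31073989] [0.50898423 0.30472307 0.08742709] [ 0.31558579  0.26478202 -0.07667464]
[0.54222225 1.22692218] [0.50888992 0.30465037 0.08731312] [-0.24296161  0.6885322  -0.05112285]
```

View pics/w5.png

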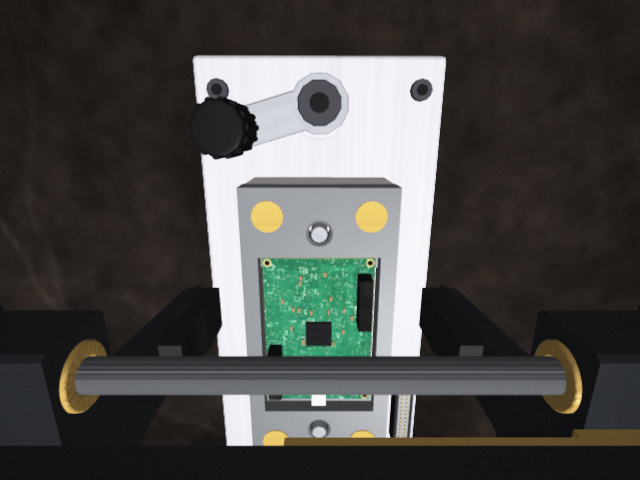

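The fingers straddle the carrier, with pads at x≈220/420 about symmetric around it (240–400). Closing.

Emit:
carry_out(motion=[-0.1,-0.05,0.15,0,0,0,0,0,0,0,0,0,0,0,0,0,0,0,0,0,0,0,0,0,0,0,0,0,0,0,0,0,0,0,0,0,0,0,0,0,0,0,0,0,0,0,0,0], hand=5, grip_force=25)

```text
clock: 12.42
tool_pos: [0.5076, 0.3032, 0.0842]
eef_rot: [0.749, 0.662, 0.0, 0.0]
contact_force: [1.2, -0.1, 1.2]
opening: 0.626
```

Emit:
carry_out(motion=[0,0,-0.3,0,0,0,0,0,-0.4,0,0,0,0,0,-0.5,0,0,0,0,0,-0.6,0,0,0,0,0,0,0,0,0])

```text
clock: 13.05
tool_pos: [0.5075, 0.3034, 0.1028]
eef_rot: [0.749, 0.662, 0.0, -0.0]
contact_force: [-0.0, 0.7, -2.4]
opening: 0.622
```

```bash
python3 - <<'E'
from h import *
st=monitor.get_state();s=snapshot('wrist');C=cloud(s,st);save(s,'w6')
print(nf(st['tool_pos']),st['tool_pos'],st['opening'],st['contact_force'],st['moment'])
d=finder.masks_of(s,'carrier')[0];p=C[d['pixels']&(C[...,2]>.03)];print(d['p'],np.percentile(p[:,2],[5,25,50,75,95]))
E
```

```text
[-0.70909268 -0.18561156] [0.50747339 0.30340359 0.10283445] 0.6224316275811904 [-0.04977165  0.66238685 -2.37579178] [-0.06137909 -0.08656049  0.01491719]
0.57 [0.0597985  0.06430767 0.06483182 0.0652823  0.06592698]
```

View pics/w6.png

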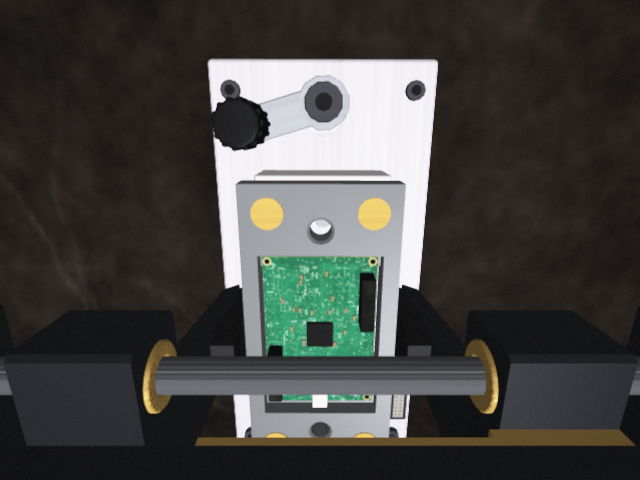

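The carrier is held level at top z 65 mm, its holes are off the pins, and the board lies in the pocket. Lifting further.

Emit:
carry_out(motion=[0,0,-1,0,0,0,0,0,-2,0,0,0,0,0,-2,0,0,0,0,0,-2,0,0,0,0,0,-2,0,0,0,0,0,-1.2,0,0,0,0,0,-0.5,0,0,0,0,0,0,0,0,0])

```text
clock: 14.15
tool_pos: [0.5074, 0.3031, 0.2091]
eef_rot: [0.749, 0.662, -0.0, 0.0]
contact_force: [0.3, 1.0, -2.2]
opening: 0.624
```

Emit:
carry_out(motion=[0,0,0,0,0,0,0,0,0,0,0,0,0,0,0,0,0,0,0,0,0,0,0,0])

```text
clock: 14.65
tool_pos: [0.5074, 0.3032, 0.209]
eef_rot: [0.749, 0.662, -0.0, 0.0]
contact_force: [0.0, -0.7, -2.0]
opening: 0.625
```

```bash
python3 - <<'E'
from h import *
st=monitor.get_state();s=snapshot('wrist');C=cloud(s,st);save(s,'w7')
print(nf(st['tool_pos']),st['tool_pos'],st['opening'],st['contact_force'],abs(st['qd']).max())
for n in('carrier','board'):
    d=finder.masks_of(s,n)[0];p=C[d['pixels']&(C[...,2]>.14)];m=np.median(p[:,2]);p=p[abs(p[:,2]-m)<.004]
    a=np.linalg.lstsq(np.c_[p[:,:2]-p[:,:2].mean(0),np.ones(len(p))],p[:,2],rcond=None)[0];print(n,d['p'],m,'slopes',a[:2],nf(p.mean(0)))
s=snapshot('top');C=cloud(s)
for n in ['solder_spool','flux_bottle','side_cutters','kapton_tape']:
    for d in finder.masks_of(s,n)[:1]:
        p=C[d['pixels']&(s['range_z']>0)];print(n,d['extent'],np.median(p,0).round(3))
E
```

```text
[-0.75796913 -0.42882571] [0.50739478 0.30316829 0.2090352 ] 0.62498533190497 [ 9.18766209e-07 -7.35064911e-01 -2.00462039e+00] 0.0024515067989496673
carrier 0.89 0.17101699463173659 slopes [-0.00010728  0.00495874] [-1.07749022 21.55736257]
board 0.63 0.16714655504326156 slopes [ 0.00215528 -0.00709704] [-2.41009188  9.51210649]
solder_spool [228.3, 140.5, 261.0, 173.5] [0.703 0.313 0.045]
flux_bottle [281.7, 149.4, 298.1, 168.8] [0.692 0.219 0.051]
side_cutters [364.7, 264.6, 427.4, 304.7] [ 0.434 -0.001  0.008]
kapton_tape [365.0, 264.8, 429.9, 304.4] [0.431 0.002 0.009]
```

View pics/w7.png

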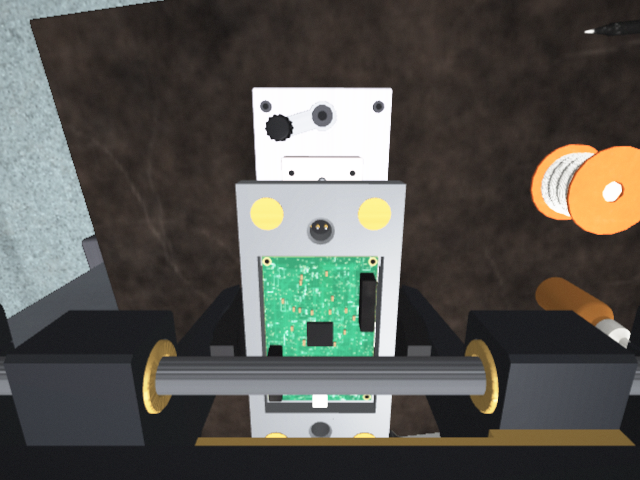

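The carrier's underside is at about 0.161 m, tilt is about 0.005 rad, everything is still, and the board is flat in its pocket (260–382, 256–402). Handing in.

```bash
python3 -c "
from plant import workorder
print(workorder.finish_job())"
```

```text
the job is handed in; nothing more can be done
None
```

I swung both clamps clear with the carrier still seated, lifted the carrier straight up off its pins, and handed the job in while holding it level above the nest. It took about 15 s of the 48 s allowed. The system gave no verdict.

| Check | Last reading |
|---|---|
| Clamps | left -1.29 rad, right +1.27 rad, measured right after each swing; the carrier top still read z 46 mm after both |
| Carrier height | top face at 0.171 m, so underside about 0.161 m |
| Carrier tilt | about 0.005 rad |
| Carrier position | gripper within 1 mm of the nest's middle |
| Board | flat in its pocket, 4 mm below the carrier's top face |
| Arm | still; grip set to 25 N, never commanded near the board |

- **Bystanders:** the spool and cutters stayed where they were, within measuring noise.
- **Flux bottle:** the network missed it in the first picture, so I have no start position. It reads close to my eye estimate from that picture, and I never went near it.
- **Tape:** the last search for the tape reported the cutters instead, so its final position is unconfirmed. The arm only worked at the nest, well away from it.

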